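Run in an oiled turntable bearing by hand

TASK

The bearing of the turntable on the bench has just been oiled and its drive motor is out, so run it in by hand: with a fingertip on the bare metal rim of the platter, spin it clockwise (seen from above) to about 17 turns a minute and keep it between 13 and 21 turns a minute for at least 8 seconds without a break. Then bring it to rest with the red dot on the rim at the white pointer, and let go. Touch the platter lightly and only on the bare rim, never the rubber mat and strobe disc in its middle, do not swing the tonearm, and leave everything else on the bench where it is.

Things in the scene. Friction and masses are not known exactly. Their poses are not given: they have to be found in the camera images.
- turntable: the record player: dark wooden plinth 360 mm deep (x) by 450 mm wide (y), flat black top 92 mm above the bench; its feet stay put; no drive, no dust cover. Origin: centre of its underside, on the bench. x points to its rear (away from the robot), y to its left, z up. The platter's axis stands at (0, 35) mm in this frame
- platter (a joint): turning angle of the platter in rad: grows clockwise seen from above, no stops, counts on over full turns; 0 (and every 2 pi) with the red dot at the pointer. Nominal: 2.4 kg, inertia 0.031 kg m2, bearing drag 0.003 N m plus 0.003 N m per rad/s (at 1.8 rad/s it loses about 0.27 rad/s each second); the true mass may differ by a third. 13 to 21 turns a minute are 1.36 to 2.2 rad/s
- spindle (a point): the platter's axis, at the height of the bare rim's top. The platter is a flat aluminium disc of radius 160 mm, 24 mm thick, its top 122 mm above the bench (+-2 mm). It rides on springs that yield 1 mm per 4 N. The mat covers it to radius 108 mm; the flat bare rim, radius 108 to 160 mm, may be touched: a fingertip pressed on it with 5 to 10 N carries it along, or brakes it, by friction
- red_dot (a point): red dot, 25 mm across, painted flat on the bare rim, 145 mm from the platter's axis; this point is its centre, on the rim's top; it turns with the platter
- pointer (a point): the spot where the red dot must stop: 145 mm from the platter's axis towards the turntable's left (+y of turntable), at the rim's top, just inside the small white pointer, which stands on the plinth beside the platter, lower than the platter's top
- strobe_disc: black rubber mat, 216 mm across, with a white strobe disc (rings of black bars) on it; fixed to the middle of the platter and turning with it, 4.5 mm high; origin at the centre of its underside. Not to be touched
- tonearm (a joint): swing of the tonearm in rad, 0 on its rest, growing as it swings in over the platter. A thin metal arm along the right-hand (-y) side of the plinth, its tube 203 mm from the platter's axis and 145 mm above the bench, its counterweight reaching up to 165 mm; it swings easily. Not to be swung
- oil_bottle: bystander: clear oil bottle, 44 mm across, 100 mm high, standing left of the turntable; origin under its centre
- drive_motor: bystander: the motor taken out, steel can 48 mm across with a brass pulley, 54 mm high, on the right, nearer the robot; origin under its centre
- screwdriver: bystander: screwdriver with a red handle, under 250 mm long and 40 mm high, lying right of the turntable
- multimeter: bystander: yellow multimeter, 150 x 78 x 46 mm, lying left of the turntable; origin under its centre
- mug: bystander: blue mug, 80 mm across, 92 mm high, on the left, nearer the robot; origin under its centre
- record_weight: bystander: brass record weight, 76 mm across, 38 mm high, on the right; origin under its centre

How it is judged:
By the outcome, as a careful person would: the job done as asked, in the order asked, and still so for the second after the job is handed in, with the robot touching nothing.
It also fails if it takes over 58 s, if anything falls off the work surface, if the arm or the gripper's body presses on something with over 40 N, if the wrist force passes 120 N, or if a joint passes its speed limit or range.

ROBOT

A 7-joint arm with a two-finger parallel gripper is mounted at the origin on the work surface. World frame = base frame: x ahead of the robot, y to its left, z up, the work surface at z = 0. Lengths are in m, angles in rad, forces in N, time in s.
With the tool pointing down it reaches from about 0.425 to 0.925 m from the base axis. Payload 6.8 kg.
Tool frame: the origin (TCP) lies at the very end of the fingers, on their centre line; the grasp point (between the pads) lies bot.grip_depth behind it (bot.grip_depth is the distance from the TCP to the grasp point, in m); z points along the fingers, y is the line along which they close (so a half turn about z gives the same grasp; the last joint's range is limited). The gripper opens to 85 mm and grips with 20 to 120 N. Pads are 22 mm wide; open, the fingers measure 114 mm over their backs; the gripper's body (76 mm by 85 mm) begins 54 mm behind the grasp point. The pads swing forward as they close: fully open they stand 13 mm farther back than shut.
Start: joints at [1.045, 0.477, 0.022, 1.555, -0.011, 1.109, -0.083], TCP at [0.274, -0.617, 0.231] pointing down, gripper open.
Joint ranges: [-2.96, 2.96], [-0.34, 2.1], [-1.41, 1.46], [0.24, 2.44], [-1.37, 4.51], [0.17, 1.92], [-2.96, 2.96]. Speed limits (rad/s): [2.39, 2.39, 3.14, 3.14, 3.14, 3.14, 3.14].

INTERFACE

Orientations are given as a unit quaternion [w, x, y, z].
In Python, from station import bot gives the robot as it stands.
- The arm moves only by the tool send_rows, never from a script. Its arguments are lists of equal length, an entry for each row: "slide": the shift along the tool's x, y, z in mm, a list of three; "roll": the turn about the tool's z in degrees; "claw": the opening, from 0 (shut) to 1 (fully open). A call has exactly 8 rows; each row is the pose to reach, as a shift and turn from the pose commanded when the call began, along the tool's axes at that moment; what a row does not reach only later rows make up. A row lasts 1/12 s, in which the tool goes at most 41.7 mm and 7.16 degrees, less where a joint would pass 70% of its speed; a pose out of reach is approached as far as the arm can. A call with a gripper value outside its range is refused whole. The fingers move at their own pace and stop on an object; "force" is the grip in N (left out, the last holds). Time passes only in rows, so rows that repeat a pose let the fingers close, or fill a call up. It gives the time, the measured TCP pose, the force, the opening and the grip force at its end, in the units of the state.
- bot.get_obs(): the state, without advancing time (a new reading comes with each control period).
- bot.read_camera(name): name is "side" or "top"; returns the picture (400x640x3 uint8, red, green, blue); there is no depth.
- bot.camera_model(name): a dict with "camera_matrix" (3x3 intrinsics, pixels), "camera_from_world" (4x4, takes a point from world to camera coordinates). Camera axes: x right, y down, z forward; pixel columns grow to the right and rows downward; lengths in m; the calibration is good to about 2 mm. A picture is of the moment at which its call begins. camera_model takes no time and is no camera call.
- bot.hand_in(): hands the job in; it is judged then, once.
The state is a dict: "t": time; "q": joint angles; "joint_vel": joint speeds; "joint_torque": joint torques, N m; "eef_pos": TCP position; "tool_rot": TCP orientation; "contact_force": force on the tool from outside, world axes, zero at the start; "torque": the same for the moment, N m; "gripper_width": opening from 0.0 (shut) to 1.0 (fully open); "grasp_force": force on a finger pad.
Only numpy, scipy, OpenCV 4.12 (cv2) and the standard library are available. Lean on these libraries where they do the work, as an engineer would, in place of code of your own. Each camera call takes 0.05 s, during which the arm holds its last target. There are 200 camera calls.

## Working session

There is one attempt and no reset: what is moved stays moved. The work goes in short steps, Python scripts to look and compute and a tool call to move; the robot and the scene stay as the last step left them, time stands still between calls to the robot, and variables do not carry over. Pictures are saved under pics/ and viewed, at most 10 in all, crops included, and the job is handed in when it is done.

Besides the shell and the picture viewer there is one more tool, called after "Call:" as name([rows], argument=value, ...), one row to a line, values as JSON. send_rows: Moves the arm, as the interface text tells. Its arguments: {"type":"object","properties":{"slide":{"type":"array","items":{"type":"array","items":{"type":"number"}}},"roll":{"type":"array","items":{"type":"number"}},"claw":{"type":"array","items":{"type":"number"}},"force":{"type":"number"}},"required":["slide","roll","claw"]}

```bash
mkdir -p pics; ls; python3 - <<'E'
from station import bot
import cv2
o=bot.get_obs()
for k in o: print(k,o[k])
print(bot.grip_depth)
for n in("top","side"):
    im=bot.read_camera(n); cv2.imwrite(f"pics/{n}0.png",im[...,::-1])
    print(bot.camera_model(n))
E
```

```text
pics
t 0.0
q [ 1.04486622  0.47777713  0.02239173  1.55646423 -0.01146315  1.10926256
 -0.08311737]
joint_vel [ 3.26842732e-05 -2.97943530e-04 -6.62265568e-04 -1.29052163e-03
  1.07951424e-03 -1.30844954e-03 -1.98753867e-03]
joint_torque [ 5.25352916e-04 -5.96457803e+01  1.60801381e+00 -2.81189185e+01
  1.22925412e-02  9.53998620e-03 -3.41737825e-05]
eef_pos [ 0.27361071 -0.61642058  0.23033673]
tool_rot [-8.47642326e-04  9.78258779e-01  2.07386032e-01 -2.75994367e-04]
contact_force [-0.20545736  0.01565689 -0.30653508]
torque [0.01458752 0.04822642 0.03652284]
grasp_force 0.0
gripper_width 0.9964753402201004
0.0187
{'camera_matrix': array([[438.20595356,   0.        , 328.20074949],
       [  0.        , 438.20595356, 195.73708641],
       [  0.        ,   0.        ,   1.        ]]), 'camera_from_world': array([[-0.00933659, -0.99975202, -0.02021677,  0.00851207],
       [-0.98475294,  0.01270487, -0.17349419,  0.55841815],
       [ 0.17370802,  0.01828868, -0.98462737,  1.27461426],
       [ 0.        ,  0.        ,  0.        ,  1.        ]])}
{'camera_matrix': array([[496.42074455,   0.        , 323.73272855],
       [  0.        , 496.42074455, 211.74420644],
       [  0.        ,   0.        ,   1.        ]]), 'camera_from_world': array([[ 9.78560444e-01, -2.05958631e-01, -7.06881439e-04,
        -5.21177685e-01],
       [-1.31453463e-01, -6.21918425e-01, -7.71969857e-01,
         1.62217949e-01],
       [ 1.58554233e-01,  7.55512088e-01, -6.35658745e-01,
         1.57198050e+00],
       [ 0.00000000e+00,  0.00000000e+00,  0.00000000e+00,
         1.00000000e+00]])}
```

View pics/top0.png

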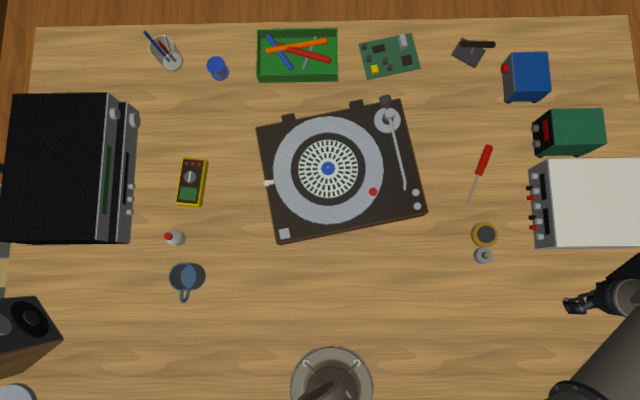

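View pics/side0.png

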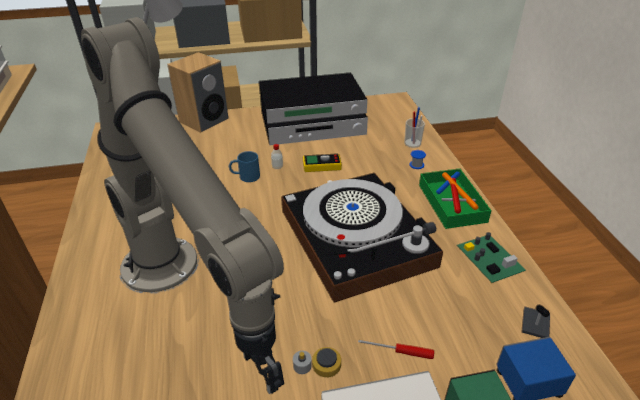

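The top view shows the platter centred near (328,168), the red dot at (373,191) and the white pointer at (268,182). The plinth is turned roughly 10°. In the side view the platter is near (352,208), with the dot at (341,237).

```bash
cat > h.py <<'E'
import numpy as np, cv2
from station import bot
M={n:bot.camera_model(n) for n in("top","side")}
def ray(n,p):
    m=M[n];R=m["camera_from_world"][:3,:3];t=m["camera_from_world"][:3,3]
    p=np.atleast_2d(p).astype(float);d=np.c_[p,np.ones(len(p))]@np.linalg.inv(m["camera_matrix"]).T@R
    return -R.T@t,d
def plane(n,p,z):
    c,d=ray(n,p);return (c+d*((z-c[2])/d[:,2])[:,None])[:,:2]
def tri(pt,ps):
    A=[];b=[]
    for n,p in(("top",pt),("side",ps)):
        c,d=ray(n,p);d=d[0]/np.linalg.norm(d);P=np.eye(3)-np.outer(d,d);A.append(P);b.append(P@c)
    return np.linalg.lstsq(np.vstack(A),np.hstack(b),rcond=None)[0]
def circ(q):
    s=np.linalg.lstsq(np.c_[2*q,np.ones(len(q))],(q**2).sum(1),rcond=None)[0]
    return s[:2],np.sqrt(s[2]+s[:2]@s[:2])
def red(im,box):
    h=cv2.cvtColor(im,cv2.COLOR_RGB2HSV);m=((h[...,0]<8)|(h[...,0]>172))&(h[...,1]>140)&(h[...,2]>90)
    k=np.zeros_like(m);x0,y0,x1,y1=box;k[y0:y1,x0:x1]=m[y0:y1,x0:x1]
    n,l,s,c=cv2.connectedComponentsWithStats(k.astype(np.uint8))
    if n<2:return None,0
    i=1+np.argmax(s[1:,4]);return c[i],s[i,4]
E
python3 - <<'E'
from h import *
box={"top":(265,105,392,235),"side":(295,170,410,250)}
cen={}
for n in box:
    im=cv2.imread(f"pics/{n}0.png")[...,::-1].copy();h=cv2.cvtColor(im,cv2.COLOR_RGB2HSV)
    m=((h[...,2]>110)&(h[...,1]<60)).astype(np.uint8);x0,y0,x1,y1=box[n]
    k=np.zeros_like(m);k[y0:y1,x0:x1]=m[y0:y1,x0:x1]
    k=cv2.morphologyEx(k,cv2.MORPH_OPEN,np.ones((3,3)))
    c=max(cv2.findContours(k,0,cv2.CHAIN_APPROX_NONE)[0],key=cv2.contourArea)[:,0]
    hull=cv2.convexHull(c)[:,0]
    for z in(.122,):
        q=plane(n,hull,z);ctr,r=circ(q)
        for _ in range(5):
            e=abs(np.hypot(*(q-ctr).T)-r);ctr,r=circ(q[e<max(.004,np.median(e)*1.5)])
        print(n,z,ctr,r,np.median(e),len(q))
    d,a=red(im,box[n]);print("red",d,a,plane(n,d,.122));cen[n]=d
    b=((h[...,0]>95)&(h[...,0]<125)&(h[...,1]>120)).astype(np.uint8)
    kk=np.zeros_like(b);kk[y0:y1,x0:x1]=b[y0:y1,x0:x1];print("blue",cv2.moments(kk,True)["m10"]/kk.sum(),cv2.moments(kk,True)["m01"]/kk.sum())
    cv2.imwrite(f"pics/c{n}.png",cv2.resize(im[y0-15:y1+15,x0-15:x1+40][...,::-1],None,fx=3,fy=3))
print("dot 3d",tri(cen["top"],cen["side"]))
E
```

```text
top 0.122 [0.62535928 0.00151746] 0.15870662689019047 0.00028644409902042756 44
red [372.60416667 191.39583333] 48 [[ 0.55651198 -0.12572857]]
blue 327.64462809917353 168.0495867768595
side 0.122 [ 0.62499417 -0.00248468] 0.15909652359308904 0.0007526234070349275 36
red [340.60714286 236.60714286] 28 [[ 0.55734772 -0.1280792 ]]
blue 352.25454545454545 206.54545454545453
dot 3d [ 0.55739967 -0.12594847  0.11993906]
```

View pics/ctop.png

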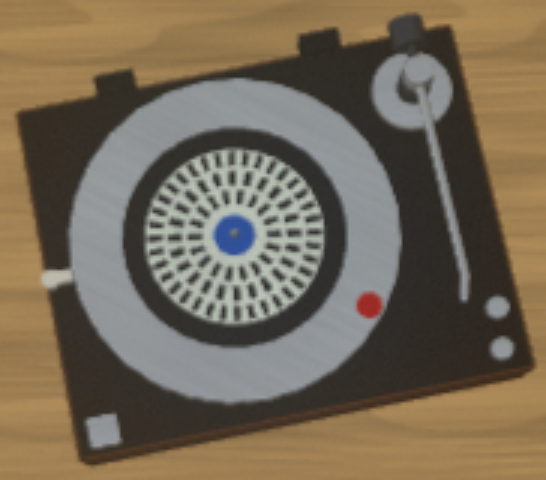

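View pics/cside.png

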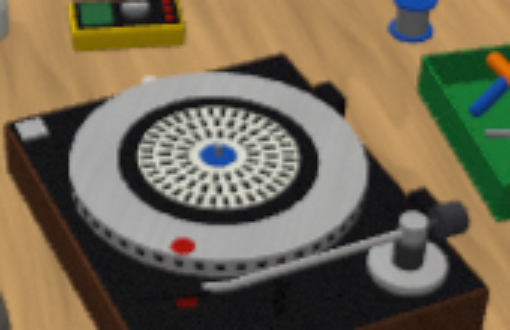

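The crops show the pointer tip at about (273,182) in the top picture. They also show clean plinth edges, which I'll use to get the yaw.

```bash
python3 - <<'E'
from h import *
P=lambda x,y:(250+x/3,90+y/3)
q=plane("top",[P(18,115),P(85,462),P(532,368),P(453,27)],.092)
print(q,q.mean(0)); 
for a,b in((1,0),(2,3)): d=q[a]-q[b];print("x-edge yaw",np.degrees(np.arctan2(*(-d)[::-1])),np.hypot(*d))
for a,b in((0,3),(1,2)): d=q[a]-q[b];print("y-edge yaw",np.degrees(np.arctan2(*d[::-1]))-90,np.hypot(*d))
c=np.array([.6253,.0012])
for z in (.1,.11):
    e=plane("top",[P(50,279),P(72,275)],z);print("pointer",e,[np.degrees(np.arctan2(*(v-c)[::-1]))-90 for v in e])
d=np.array([.5571,-.1262])-c;print("dot r",np.hypot(*d),"ang",np.degrees(np.arctan2(*d[::-1])))
print("blue ctr",tri((327.64,168.05),(352.25,206.55)))
E
```

```text
[[ 0.75983761  0.21709887]
 [ 0.41201135  0.14603135]
 [ 0.49754916 -0.28429503]
 [ 0.84543797 -0.22172339]] [ 0.62870902 -0.03572205]
x-edge yaw 11.547677286875016 0.3550122497423761
x-edge yaw 10.196261259300488 0.3534711253902112
y-edge yaw 11.037985473344563 0.4470932830122905
y-edge yaw 11.242388063362682 0.43874539088984954
pointer [[0.58961852 0.18103592]
 [0.59331054 0.1595747 ]] [np.float64(11.222381527111793), np.float64(11.419298918830236)]
pointer [[0.58753361 0.17941515]
 [0.59119615 0.15812534]] [np.float64(11.964801690129349), np.float64(12.261164619680812)]
dot r 0.1445060552364502 ang -118.1611150350537
blue ctr [0.62645679 0.00176693 0.12358247]
```

Call:
send_rows([
  [38,-12,-6],
  [76,-24,-12],
  [114,-36,-18],
  [152,-47,-20],
  [190,-58,-20],
  [228,-70,-20],
  [266,-82,-20],
  [304,-94,-20],
], roll=[3,6,9,12,15,18,21,24], claw=[0,0,0,0,0,0,0,0], force=30)

```text
t: 0.77
eef_pos: [0.5146, -0.4061, 0.251]
tool_rot: [-0.0, 1.0, -0.002, -0.0]
contact_force: [0.3, -0.8, 0.4]
gripper_width: -0.001
grasp_force: 0.0
```

Call:
send_rows([
  [-2,-40,0],
  [-5,-80,0],
  [-8,-120,0],
  [-11,-160,0],
  [-14,-200,0],
  [-17,-240,0],
  [-20,-280,0],
  [-23,-320,0],
], roll=[0,0,0,0,0,0,0,0], claw=[0,0,0,0,0,0,0,0])

```text
t: 1.43
eef_pos: [0.4901, -0.0859, 0.2511]
tool_rot: [0.0, 1.0, -0.001, -0.0]
contact_force: [0.1, -0.6, 0.5]
gripper_width: -0.005
grasp_force: 0.0
```

Call:
send_rows([
  [0,-35,20],
  [0,-65,45],
  [0,-83,70],
  [0,-87,95],
  [0,-87,110],
  [0,-87,115],
  [0,-87,118],
  [0,-87,118],
], roll=[0,0,0,0,0,0,0,0], claw=[0,0,0,0,0,0,0,0])

```text
t: 2.1
eef_pos: [0.4911, -0.0011, 0.1333]
tool_rot: [0.0, 1.0, -0.001, -0.0]
contact_force: [-0.0, 0.3, -0.2]
gripper_width: 0.005
grasp_force: 0.0
```

Call:
send_rows([
  [0,0,4],
  [0,0,7],
  [0,0,9],
  [0,0,10],
  [0,0,11],
  [0,0,11.5],
  [0,0,12],
  [0,0,12],
], roll=[0,0,0,0,0,0,0,0], claw=[0,0,0,0,0,0,0,0])

```text
t: 2.77
eef_pos: [0.4912, -0.0007, 0.1216]
tool_rot: [0.0, 1.0, -0.001, 0.0]
contact_force: [-0.0, 0.6, 4.1]
gripper_width: -0.001
grasp_force: 2.1
```

```bash
python3 - <<'E'
import numpy as np
r=134
def tab(p0,inc):
    p=np.radians(p0-np.cumsum(inc));a=np.radians(p0)
    print(p0,[[float(round(r*(np.cos(x)-np.cos(a)),1)),float(round(-r*(np.sin(x)-np.sin(a)),1)),0] for x in p])
tab(180,[1.5,3,4.5,6,6.5,7,7.5,9])
for p in(135,63,-9,-81,-153):tab(p,[9]*8)
tab(135,[8.5,8,7.5,7,6,4.5,2.5,1])
E
```

```text
180 [[0.0, -3.5, 0], [0.4, -10.5, 0], [1.6, -21.0, 0], [4.6, -34.7, 0], [9.3, -49.1, 0], [16.2, -63.9, 0], [25.6, -78.8, 0], [39.2, -94.8, 0]]
135 [[16.0, -13.7, 0], [33.9, -24.6, 0], [53.3, -32.7, 0], [73.8, -37.6, 0], [94.8, -39.2, 0], [115.7, -37.6, 0], [136.2, -32.7, 0], [155.6, -24.6, 0]]
63 [[17.9, 11.0, 0], [33.9, 24.6, 0], [47.6, 40.6, 0], [58.6, 58.6, 0], [66.6, 78.0, 0], [71.5, 98.4, 0], [73.2, 119.4, 0], [71.5, 140.4, 0]]
-9 [[-4.9, 20.4, 0], [-13.0, 39.9, 0], [-23.9, 57.8, 0], [-37.6, 73.8, 0], [-53.6, 87.4, 0], [-71.5, 98.4, 0], [-90.9, 106.5, 0], [-111.4, 111.4, 0]]
-81 [[-21.0, 1.6, 0], [-41.9, -0.0, 0], [-62.4, -4.9, 0], [-81.8, -13.0, 0], [-99.7, -23.9, 0], [-115.7, -37.6, 0], [-129.4, -53.6, 0], [-140.4, -71.5, 0]]
-153 [[-8.0, -19.4, 0], [-13.0, -39.9, 0], [-14.6, -60.8, 0], [-13.0, -81.8, 0], [-8.0, -102.2, 0], [-0.0, -121.7, 0], [11.0, -139.6, 0], [24.6, -155.6, 0]]
135 [[15.0, -13.0, 0], [30.8, -23.0, 0], [46.7, -30.3, 0], [62.3, -35.3, 0], [76.1, -37.9, 0], [86.6, -39.0, 0], [92.4, -39.2, 0], [94.8, -39.2, 0]]
```

Call:
send_rows([
  [0,-3.5,0.5],
  [0.4,-10.5,0.7],
  [1.6,-21,0.7],
  [4.6,-34.7,0.7],
  [9.3,-49.1,0.7],
  [16.2,-63.9,0.7],
  [25.6,-78.8,0.7],
  [39.2,-94.8,0.7],
], roll=[0,0,0,0,0,0,0,0], claw=[0,0,0,0,0,0,0,0])

```text
t: 3.43
eef_pos: [0.5305, 0.0948, 0.1212]
tool_rot: [0.0, 1.0, -0.001, 0.0]
contact_force: [0.4, -1.2, 5.5]
gripper_width: 0.002
grasp_force: 2.7
```

Call:
send_rows([
  [16,-13.7,0],
  [33.9,-24.6,0],
  [53.3,-32.7,0],
  [73.8,-37.6,0],
  [94.8,-39.2,0],
  [115.7,-37.6,0],
  [136.2,-32.7,0],
  [155.6,-24.6,0],
], roll=[0,0,0,0,0,0,0,0], claw=[0,0,0,0,0,0,0,0])

```text
t: 4.1
eef_pos: [0.6877, 0.1205, 0.1215]
tool_rot: [-0.001, 1.0, 0.0, 0.001]
contact_force: [-0.1, 0.5, 5.8]
gripper_width: -0.002
grasp_force: 2.6
```

Call:
send_rows([
  [17.9,11,0.2],
  [33.9,24.6,0.4],
  [47.6,40.6,0.4],
  [58.6,58.6,0.4],
  [66.6,78,0.4],
  [71.5,98.4,0.4],
  [73.2,119.4,0.4],
  [71.5,140.4,0.4],
], roll=[0,0,0,0,0,0,0,0], claw=[0,0,0,0,0,0,0,0])

```text
t: 4.77
eef_pos: [0.7588, -0.0223, 0.1212]
tool_rot: [-0.0, 1.0, -0.0, 0.001]
contact_force: [-2.0, 0.3, 6.5]
gripper_width: -0.002
grasp_force: 3.1
```

Call:
send_rows([
  [-4.9,20.4,0],
  [-13,39.9,0],
  [-23.9,57.8,0],
  [-37.6,73.8,0],
  [-53.6,87.4,0],
  [-71.5,98.4,0],
  [-90.9,106.5,0],
  [-111.4,111.4,0],
], roll=[0,0,0,0,0,0,0,0], claw=[0,0,0,0,0,0,0,0])

```text
t: 5.43
eef_pos: [0.6462, -0.1343, 0.1212]
tool_rot: [0.0, 1.0, -0.001, 0.001]
contact_force: [0.0, 1.5, 5.4]
gripper_width: -0.002
grasp_force: 3.0
```

Call:
send_rows([
  [-21,1.6,0],
  [-41.9,0,0],
  [-62.4,-4.9,0],
  [-81.8,-13,0],
  [-99.7,-23.9,0],
  [-115.7,-37.6,0],
  [-129.4,-53.6,0],
  [-140.4,-71.5,0],
], roll=[0,0,0,0,0,0,0,0], claw=[0,0,0,0,0,0,0,0])

```text
t: 6.1
eef_pos: [0.5052, -0.0617, 0.121]
tool_rot: [0.0, 1.0, -0.001, 0.001]
contact_force: [0.3, 0.2, 5.6]
gripper_width: -0.001
grasp_force: 3.1
```

Call:
send_rows([
  [-8,-19.4,0],
  [-13,-39.9,0],
  [-14.6,-60.8,0],
  [-13,-81.8,0],
  [-8,-102.2,0],
  [0,-121.7,0],
  [11,-139.6,0],
  [24.6,-155.6,0],
], roll=[0,0,0,0,0,0,0,0], claw=[0,0,0,0,0,0,0,0])

```text
t: 6.77
eef_pos: [0.5308, 0.096, 0.121]
tool_rot: [-0.0, 1.0, 0.0, 0.001]
contact_force: [-0.0, 0.8, 6.3]
gripper_width: -0.004
grasp_force: 3.1
```

Call:
send_rows([
  [16,-13.7,0],
  [33.9,-24.6,0],
  [53.3,-32.7,0],
  [73.8,-37.6,0],
  [94.8,-39.2,0],
  [115.7,-37.6,0],
  [136.2,-32.7,0],
  [155.6,-24.6,0],
], roll=[0,0,0,0,0,0,0,0], claw=[0,0,0,0,0,0,0,0])

```text
t: 7.43
eef_pos: [0.6878, 0.1204, 0.1213]
tool_rot: [-0.001, 1.0, 0.0, 0.001]
contact_force: [0.3, -0.7, 6.3]
gripper_width: 0.004
grasp_force: 3.0
```

Call:
send_rows([
  [17.9,11,0],
  [33.9,24.6,0],
  [47.6,40.6,0],
  [58.6,58.6,0],
  [66.6,78,0],
  [71.5,98.4,0],
  [73.2,119.4,0],
  [71.5,140.4,0],
], roll=[0,0,0,0,0,0,0,0], claw=[0,0,0,0,0,0,0,0])

```text
t: 8.1
eef_pos: [0.7587, -0.0224, 0.1212]
tool_rot: [-0.0, 1.0, -0.0, 0.001]
contact_force: [-1.7, -0.2, 5.9]
gripper_width: 0.0
grasp_force: 3.2
```

Call:
send_rows([
  [-4.9,20.4,0],
  [-13,39.9,0],
  [-23.9,57.8,0],
  [-37.6,73.8,0],
  [-53.6,87.4,0],
  [-71.5,98.4,0],
  [-90.9,106.5,0],
  [-111.4,111.4,0],
], roll=[0,0,0,0,0,0,0,0], claw=[0,0,0,0,0,0,0,0])

```text
t: 8.77
eef_pos: [0.6461, -0.1344, 0.1212]
tool_rot: [0.0, 1.0, -0.001, 0.001]
contact_force: [0.4, 1.4, 6.5]
gripper_width: -0.002
grasp_force: 3.0
```

Call:
send_rows([
  [-21,1.6,0],
  [-41.9,0,0],
  [-62.4,-4.9,0],
  [-81.8,-13,0],
  [-99.7,-23.9,0],
  [-115.7,-37.6,0],
  [-129.4,-53.6,0],
  [-140.4,-71.5,0],
], roll=[0,0,0,0,0,0,0,0], claw=[0,0,0,0,0,0,0,0])

```text
t: 9.43
eef_pos: [0.5051, -0.0618, 0.121]
tool_rot: [0.0, 1.0, -0.001, 0.001]
contact_force: [0.5, 0.8, 5.5]
gripper_width: -0.001
grasp_force: 3.1
```

Call:
send_rows([
  [-8,-19.4,0],
  [-13,-39.9,0],
  [-14.6,-60.8,0],
  [-13,-81.8,0],
  [-8,-102.2,0],
  [0,-121.7,0],
  [11,-139.6,0],
  [24.6,-155.6,0],
], roll=[0,0,0,0,0,0,0,0], claw=[0,0,0,0,0,0,0,0])

```text
t: 10.1
eef_pos: [0.5307, 0.096, 0.121]
tool_rot: [-0.0, 1.0, 0.0, 0.001]
contact_force: [0.3, 0.2, 5.9]
gripper_width: -0.002
grasp_force: 3.1
```

Call:
send_rows([
  [16,-13.7,0],
  [33.9,-24.6,0],
  [53.3,-32.7,0],
  [73.8,-37.6,0],
  [94.8,-39.2,0],
  [115.7,-37.6,0],
  [136.2,-32.7,0],
  [155.6,-24.6,0],
], roll=[0,0,0,0,0,0,0,0], claw=[0,0,0,0,0,0,0,0])

```text
t: 10.77
eef_pos: [0.6877, 0.1203, 0.1213]
tool_rot: [-0.001, 1.0, 0.0, 0.001]
contact_force: [-0.4, 0.2, 6.5]
gripper_width: -0.002
grasp_force: 3.0
```

Call:
send_rows([
  [17.9,11,0],
  [33.9,24.6,0],
  [47.6,40.6,0],
  [58.6,58.6,0],
  [66.6,78,0],
  [71.5,98.4,0],
  [73.2,119.4,0],
  [71.5,140.4,0],
], roll=[0,0,0,0,0,0,0,0], claw=[0,0,0,0,0,0,0,0])

```text
t: 11.43
eef_pos: [0.7585, -0.0226, 0.1212]
tool_rot: [-0.0, 1.0, -0.001, 0.001]
contact_force: [-0.8, -0.1, 6.3]
gripper_width: -0.004
grasp_force: 3.2
```

Call:
send_rows([
  [-4.9,20.4,0],
  [-13,39.9,0],
  [-23.9,57.8,0],
  [-37.6,73.8,0],
  [-53.6,87.4,0],
  [-71.5,98.4,0],
  [-90.9,106.5,0],
  [-111.4,111.4,0],
], roll=[0,0,0,0,0,0,0,0], claw=[0,0,0,0,0,0,0,0])

```text
t: 12.1
eef_pos: [0.646, -0.1344, 0.1212]
tool_rot: [0.0, 1.0, -0.001, 0.001]
contact_force: [0.1, 1.1, 6.3]
gripper_width: 0.001
grasp_force: 3.0
```

Call:
send_rows([
  [-21,1.6,0],
  [-41.9,0,0],
  [-62.4,-4.9,0],
  [-81.8,-13,0],
  [-99.7,-23.9,0],
  [-115.7,-37.6,0],
  [-129.4,-53.6,0],
  [-140.4,-71.5,0],
], roll=[0,0,0,0,0,0,0,0], claw=[0,0,0,0,0,0,0,0])

```text
t: 12.77
eef_pos: [0.505, -0.0619, 0.121]
tool_rot: [0.0, 1.0, -0.001, 0.001]
contact_force: [-0.2, -0.9, 6.4]
gripper_width: 0.001
grasp_force: 3.1
```

Call:
send_rows([
  [-8,-19.4,0],
  [-13,-39.9,0],
  [-14.6,-60.8,0],
  [-13,-81.8,0],
  [-8,-102.2,-3],
  [0,-121.7,-10],
  [11,-139.6,-22],
  [22,-151,-35],
], roll=[0,0,0,0,0,0,0,0], claw=[0,0,0,0,0,0,0,0])

```text
t: 13.43
eef_pos: [0.527, 0.0917, 0.1551]
tool_rot: [-0.0, 1.0, 0.001, -0.001]
contact_force: [0.3, -0.3, -1.0]
gripper_width: -0.005
grasp_force: 0.0
```

```bash
cat >> h.py <<'E'
C=np.array([.6255,.0015])
def dot():
    t=bot.get_obs()["t"];im=bot.read_camera("top");d,a=red(im,(265,105,392,235))
    if d is None:return t,None,0,im
    v=plane("top",d,.122)[0]-C
    return t,np.degrees(np.arctan2(v[1],v[0]))%360,(a,np.hypot(*v)),im
E
python3 - <<'E'
from h import *
for i in range(4):
    r=dot();print(r[:3])
    cv2.imwrite(f"pics/coast{i}.png",r[3][...,::-1])
o=bot.get_obs();print(o["eef_pos"],o["contact_force"])
E
```

```text
(13.4333, np.float64(202.47998818373947), (np.int32(47), np.float64(0.145123175831351)))
(13.4833, np.float64(197.56933678352104), (np.int32(48), np.float64(0.14503069601503377)))
(13.5333, np.float64(192.53836216310089), (np.int32(47), np.float64(0.1451451183634339)))
(13.5833, np.float64(187.59215700659308), (np.int32(46), np.float64(0.14504185999106667)))
[0.5270288  0.08882944 0.15470766] [-0.04355398 -0.31926352 -1.58212866]
```

Call:
send_rows([
  [0,0,4],
  [0,0,12],
  [0,0,20],
  [0,0,26],
  [0,0,29],
  [0,0,31],
  [0,0,33],
  [0,0,34.5],
], roll=[0,0,0,0,0,0,0,0], claw=[0,0,0,0,0,0,0,0])

```text
t: 14.3
eef_pos: [0.5287, 0.0903, 0.1213]
tool_rot: [-0.001, 1.0, -0.0, 0.001]
contact_force: [-0.6, 0.9, 7.3]
gripper_width: 0.002
grasp_force: 3.5
```

Call:
send_rows([
  [0,0,0.3],
  [0,0,0.3],
  [0,0,0.3],
  [0,0,0.3],
  [0,0,0.3],
  [0,0,0.3],
  [0,0,0.3],
  [0,0,0.3],
], roll=[0,0,0,0,0,0,0,0], claw=[0,0,0,0,0,0,0,0])

```text
t: 14.97
eef_pos: [0.5281, 0.0895, 0.1213]
tool_rot: [-0.0, 1.0, -0.0, 0.001]
contact_force: [-0.1, -0.1, 4.8]
gripper_width: -0.0
grasp_force: 2.6
```

```bash
python3 - <<'E'
from h import *
for i in range(2):
    r=dot();print(r[:3])
s=bot.read_camera("side");d,a=red(s,(295,170,410,235));print(d,a)
if d is not None:
    v=plane("side",d,.122)[0];print(v,np.degrees(np.arctan2(*(v-C)[::-1])))
cv2.imwrite("pics/stop.png",cv2.resize(np.hstack([r[3][90:250,220:420],s[130:290,270:470]])[...,::-1],None,fx=2,fy=2))
print(bot.get_obs()["eef_pos"])
E
```

```text
(14.9667, None, 0)
(15.0167, None, 0)
[321. 190.] 1
[0.54670416 0.11111494] 125.7101722128178
[0.52809515 0.08947913 0.12131427]
```

View pics/stop.png

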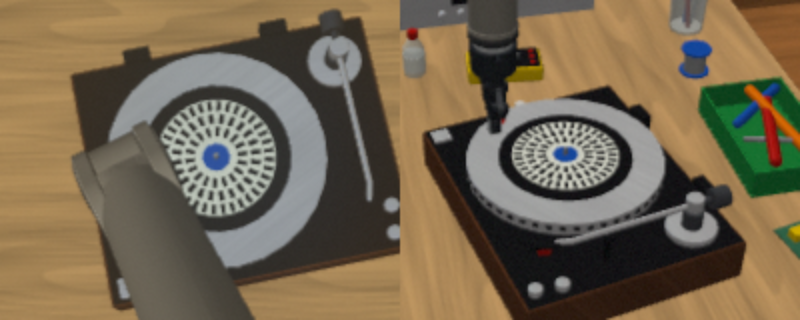

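The side view shows the finger at about (493,125) in the composite, with the dot just peeking out beside it near (503,121). I'll lift and move to the right-front so the dot can be seen.

Call:
send_rows([
  [0,0,-8],
  [0,0,-20],
  [0,15,-35],
  [8,45,-40],
  [18,80,-40],
  [28,115,-40],
  [38,150,-40],
  [47,185,-40],
], roll=[0,0,0,0,0,0,0,0], claw=[0,0,0,0,0,0,0,0])

```text
t: 15.78
eef_pos: [0.5747, -0.0978, 0.1618]
tool_rot: [0.0, 1.0, -0.0, 0.001]
contact_force: [1.8, 0.1, 0.4]
gripper_width: 0.002
grasp_force: 0.0
```

Call:
send_rows([
  [3,18,0],
  [5,28,5],
  [5,31,12],
  [5,31,18],
  [5,31,24],
  [5,31,28],
  [5,31,30],
  [5,31,30],
], roll=[0,0,0,0,0,0,0,0], claw=[0,0,0,0,0,0,0,0])

```text
t: 16.45
eef_pos: [0.5788, -0.1254, 0.1297]
tool_rot: [-0.0, 1.0, 0.0, -0.001]
contact_force: [-1.2, 0.6, -0.3]
gripper_width: 0.003
grasp_force: 0.0
```

```bash
cat > look.py <<'E'
from h import *
for i in range(3):
    r=dot();print(r[:3])
s=bot.read_camera("side");d,a=red(s,(295,170,410,235));print(d,a)
if d is not None:
    v=plane("side",d,.122)[0];print(v,np.degrees(np.arctan2(*(v-C)[::-1])))
import sys
cv2.imwrite(f"pics/{sys.argv[1]}.png",cv2.resize(np.hstack([r[3][90:250,220:420],s[130:290,270:470]])[...,::-1],None,fx=2,fy=2))
o=bot.get_obs();print(o["t"],o["eef_pos"],o["contact_force"])
E
python3 look.py l1
```

```text
(16.45, np.float64(126.89135792400104), (np.int32(46), np.float64(0.14531744478206696)))
(16.5, np.float64(126.87640392675259), (np.int32(46), np.float64(0.14536667654923394)))
(16.55, np.float64(126.87640392675259), (np.int32(46), np.float64(0.14536667654923394)))
[318.25       189.54166667] 24
[0.5381851  0.11553023] 127.44189873972083
16.65 [ 0.57945768 -0.1265827   0.13073035] [-0.27782008  0.23678112  0.45030175]
```

```bash
python3 - <<'E'
import numpy as np
r=136;p0=250.2;p=np.radians(p0-np.cumsum([1.5,3,4,5,5,4,2.3,1]));a=np.radians(p0)
print([[float(round(r*(np.cos(x)-np.cos(a)),1)),float(round(-r*(np.sin(x)-np.sin(a)),1)),0] for x in p])
E
```

```text
[[-3.3, -1.2, 0], [-9.9, -4.0, 0], [-18.4, -8.2, 0], [-28.6, -14.3, 0], [-38.2, -21.2, 0], [-45.5, -27.4, 0], [-49.4, -31.1, 0], [-51.1, -32.8, 0]]
```

Call:
send_rows([
  [0,0,4],
  [0,0,6],
  [0,0,7],
  [0,0,8],
  [0,0,8.8],
  [0,0,9.4],
  [0,0,9.8],
  [0,0,9.8],
], roll=[0,0,0,0,0,0,0,0], claw=[0,0,0,0,0,0,0,0])

```text
t: 17.32
eef_pos: [0.5798, -0.1272, 0.1213]
tool_rot: [0.0, 1.0, -0.001, 0.001]
contact_force: [-0.9, -0.4, 5.1]
gripper_width: 0.003
grasp_force: 2.7
```

Call:
send_rows([
  [-3.3,-1.2,0.2],
  [-9.9,-4,0.2],
  [-18.4,-8.2,0.2],
  [-28.6,-14.3,0.2],
  [-38.2,-21.2,0.2],
  [-45.5,-27.4,0.2],
  [-49.4,-31.1,0.2],
  [-51.1,-32.8,0.2],
], roll=[0,0,0,0,0,0,0,0], claw=[0,0,0,0,0,0,0,0])

```text
t: 17.98
eef_pos: [0.5279, -0.0932, 0.1211]
tool_rot: [-0.0, 1.0, -0.0, 0.0]
contact_force: [-0.4, -0.1, 6.1]
gripper_width: 0.005
grasp_force: 2.9
```

```bash
sleep 0; python3 look.py l2
```

```text
(17.9833, np.float64(101.56617879457565), (np.int32(43), np.float64(0.14518413292092597)))
(18.0333, np.float64(101.56617879457565), (np.int32(43), np.float64(0.14518413292092597)))
(18.0833, np.float64(101.82801163875011), (np.int32(46), np.float64(0.14545851342558094)))
None 0
18.1833 [ 0.52863608 -0.09393283  0.1211634 ] [-0.37937501  0.21098032  6.53587942]
```

View pics/l2.png

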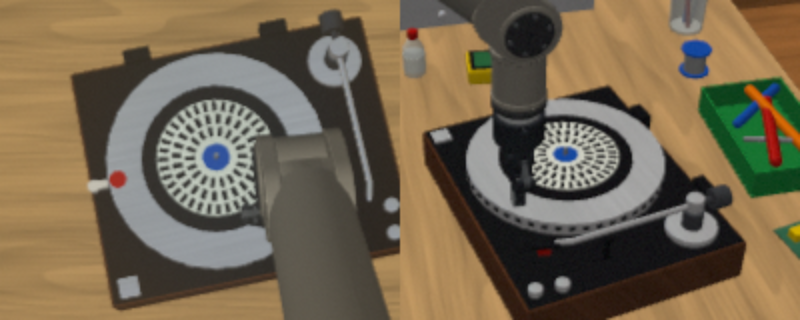

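The dot at (118,179) in the composite lines up with the pointer at (97,185). Measured, it's at 101.7° against a target of about 101.1–101.7°, and it's at rest. I'll hold briefly, lift straight up and move clear.

Call:
send_rows([
  [0,0,0],
  [0,0,0],
  [0,0,-1],
  [0,0,-2],
  [0,0,-4],
  [0,0,-12],
  [0,0,-30],
  [0,0,-60],
], roll=[0,0,0,0,0,0,0,0], claw=[0,0,0,0,0,0,0,0])

```text
t: 18.85
eef_pos: [0.5258, -0.0938, 0.1788]
tool_rot: [-0.0, 1.0, -0.0, -0.003]
contact_force: [-0.2, 0.3, 0.3]
gripper_width: -0.001
grasp_force: 0.0
```

Call:
send_rows([
  [0,0,-20],
  [0,0,-40],
  [0,0,-50],
  [0,0,-50],
  [0,0,-50],
  [0,0,-50],
  [0,0,-50],
  [0,0,-50],
], roll=[0,0,0,0,0,0,0,0], claw=[0,0,0,0,0,0,0,0])

```text
t: 19.52
eef_pos: [0.5274, -0.0939, 0.2291]
tool_rot: [-0.0, 1.0, -0.001, -0.001]
contact_force: [-0.2, 0.2, 0.2]
gripper_width: 0.0
grasp_force: 0.0
```

```bash
python3 look.py l3
```

```text
(19.5167, np.float64(101.6621313654582), (np.int32(45), np.float64(0.14561258841530475)))
(19.5667, np.float64(101.63102346368038), (np.int32(44), np.float64(0.145377564765189)))
(19.6167, np.float64(101.63102346368038), (np.int32(44), np.float64(0.145377564765189)))
None 0
19.7167 [ 0.52798194 -0.09397987  0.2299403 ] [0.80430966 0.26568132 0.11737385]
```

The dot is still at 101.6° and the robot is touching nothing.

```bash
python3 -c "
from station import bot
print(bot.hand_in())"
```

```text
the job is handed in; nothing more can be done
None
```

The platter turned clockwise at about 17–18 turns a minute for about 10 s and now rests with the red dot within about 1° of the pointer; the finger is clear and the job was handed in at 19.7 s.

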